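# Move the key module between two control units with push-push latches

### The arm

A 7-joint arm with a two-finger parallel gripper is mounted at the origin on the work surface. World frame = base frame: x ahead of the robot, y to its left, z up, the work surface at z = 0. Lengths are in mm, angles in rad, forces in N, time in s.
With the tool pointing down it reaches from about 400 to 875 mm from the base axis. Payload 19.3 kg.
Tool frame: the origin (TCP) lies at the very end of the fingers, on their centre line; the grasp point (between the pads) lies 19 mm behind it (grip_point_offset is the z of the grasp point in the tool frame, in mm); z points along the fingers, x is the direction in which the jaws open and shut, and the axes are right-handed (so a half turn about z gives the same grasp; the last joint's range is limited). The gripper opens to 85 mm and grips with 20 to 120 N. Pads are 22 mm wide; open, the fingers measure 114 mm over their backs; the gripper's body (76 mm by 85 mm) begins 54 mm behind the grasp point. The pads swing forward as they close: fully open they stand 13 mm farther back than shut.
Start: joints at [1.041, 0.521, -0.036, 1.599, 0.021, 1.021, -0.113], TCP at [277.328, -560.093, 231.291] pointing down, gripper open.
Joint ranges: [-2.91, 2.91], [-0.3, 2.13], [-1.5, 1.42], [0.17, 2.43], [-1.26, 4.41], [0.16, 1.93], [-2.52, 2.52]. Speed limits (rad/s): [1.89, 1.89, 2.39, 2.39, 3.01, 3.01, 3.01].

### API

Orientations are given as a 3x3 rotation matrix whose columns are the frame's x, y, z axes.
In Python, from workcell import movep, movel, goto_joints, open_gripper, clamp, wait, inverse_kinematics, read_state, camera, PlanningError, finish_job, grip_point_offset gives the robot as it stands. Calls block until the motion is done:
- movep(position, orientation): joint-space move of the TCP to a pose.
- movel(position, frame=None, max_speed=150, guard=None): straight line of the TCP; frame=None keeps the orientation; max_speed is the mean speed in mm/s. With guard (N) it stops when the force on the tool has changed by that much, and returns True; else False.
- goto_joints(angles): joint-space move.
- open_gripper() and clamp(): open the fingers fully, or close them until they stop; the grip force is fixed at half the most.
- wait(seconds).
- inverse_kinematics(position, orientation): joint angles nearest the present ones, or None.
- read_state(): the state.
- camera(name): name is "scene" or "side" or "wrist"; returns a dict with "image" (420x560x3 uint8, blue, green, red), "range_z" (420x560 float32, mm along the optical axis (not along the pixel's ray), 0 where there is no reading), "fx", "fy", "cx", "cy" (pixels), "cam_to_world" (4x4, takes a point from camera to world coordinates). Camera axes: x right, y up, looking along -z (the intrinsics and any distortion apply to the point x, -y, -z); pixel columns grow to the right and rows downward; lengths in mm; the calibration is good to about 2 mm. A picture is of the moment at which its call begins.
A pose or a line that the arm cannot do raises PlanningError and nothing moves.
- finish_job(): hands the job in, once; it reports no verdict.
The state is a dict: "time": time; "qpos": joint angles; "qvel": joint speeds; "joint_efforts": joint torques, N m; "eef_pos": TCP position; "tool_rot": TCP orientation; "ft_force": force on the tool from outside, world axes, zero at the start; "torque": the same for the moment, N m; "finger_gap": finger opening in mm.
Only numpy, scipy, OpenCV 4.12 (cv2) and the standard library are available. Lean on these libraries where they do the work, as an engineer would, in place of code of your own. Each camera call takes 0.05 s, during which the arm holds its last target.

### The job

The blue key module is locked down in the bay of the red-rimmed control unit. Press it once to release its push-push latch so that it rises, then take it out, put it into the empty bay of the green-rimmed unit and press it down until that latch locks and holds it down; leave the red unit's latch up. Press slowly and gently by feel, only until the stop is felt, never putting more than 25 N on a latch; never pull the key out of a latch that is still locked, and leave the other things on the bench where they are.

Things in the scene. Friction and masses are not known exactly. Their poses are not given: they have to be found in the camera images.
- key_centre (a point): blue key module with a white band near its top, an upright block 44 mm (its x) x 20 mm (its y) x 60 mm high, 80 to 160 g; this point is its centre, 30 mm below its top. Released in a bay, its top stands 27 mm above the unit's deck; locked, 9 to 20 mm. Grip it across its 20 mm; it fits a bay with its x along the unit's x, either way round
- unit_a: red-rimmed control unit: grey housing fixed to the table, 180 (x) x 130 (y) x 64 mm high. Origin on the table below the middle of its key bay; z up; x points to the green circuit board at its far end (parts up to 86 mm). Deck at 64 mm, clear 50 mm beside the bay in y, 30 in x. Bay: upright opening 47 (x) x 23 mm (y), sloped lead-in 4 mm wider per side over the top 6 mm. Holds the blue key, locked down, at the start
- unit_b: green-rimmed control unit: grey housing fixed to the table, 180 (x) x 130 (y) x 64 mm high. Origin on the table below the middle of its key bay; z up; x points to the green circuit board at its far end (parts up to 86 mm). Deck at 64 mm, clear 50 mm beside the bay in y, 30 in x. Bay: upright opening 47 (x) x 23 mm (y), sloped lead-in 4 mm wider per side over the top 6 mm. Empty at the start, latch up
- latch_a (a joint): push-push latch of the red unit: how far its plate is down, m; 0 = up (released). Spring: 3.5 N at 0, +0.18 N per mm, damped. Push to the end stop and let go: it locks 7 to 8.5 mm down; again: it comes up to 0. The stop lies 9.5 to 11.5 mm down, about 3 mm below the locked place, differs from latch to latch and shows only as a sharp rise of force
- latch_b (a joint): push-push latch of the green unit: how far its plate is down, m; 0 = up (released). Spring: 3.5 N at 0, +0.18 N per mm, damped. Push to the end stop and let go: it locks 7 to 18 mm down; again: it comes up to 0. The stop lies 9.5 to 21.5 mm down, about 3 mm below the locked place, differs from latch to latch and shows only as a sharp rise of force
- seat_a: middle of the top of the red unit's yellow latch plate, on which the key stands; 31 mm above the table when up. At the end stop the push is 5 to 9 N; 9 to 13 N is a sure press; over 25 N, shock of a fast arrival (over 10 mm/s) included, breaks it; a push ending 1 mm or more short of the stop changes nothing. Once let go it rises softly, in about 0.5 s
- seat_b: middle of the top of the green unit's yellow latch plate, on which the key stands; 31 mm above the table when up. At the end stop the push is 5 to 9 N; 9 to 13 N is a sure press; over 25 N, shock of a fast arrival (over 10 mm/s) included, breaks it; a push ending 1 mm or more short of the stop changes nothing. Once let go it rises softly, in about 0.5 s
- old_key_centre (a point): orange key module, same size and shape as the blue one; a bystander, not to be used. This point is its centre; it stands upright on the table
- driver: screwdriver with yellow handle, 180 mm long, lying on the table; a bystander. Origin under its middle
- heatsink: finned aluminium heat sink, 60 x 45 x 28 mm; a bystander. Origin under its middle
- capacitor: black cylinder, 35 mm across and 50 mm tall, standing on the table between the robot and the units; a bystander. Origin under its middle
- tape_roll: yellow roll of tape lying flat, 90 mm across, 24 mm high; a bystander. Origin under its middle
- screw_jar: clear jar with white cap, 56 mm across, 70 mm tall; a bystander. Origin under its middle
Mind the look-alikes: they are no part of the job. There is more than one size of the part that bears key_centre; the job needs the smallest.

How it is judged:
By the outcome, as a careful person would: the job done as asked, in the order asked, and still so for the second after the job is handed in, with the robot touching nothing.
It also fails if it takes over 67 s, if anything falls off the work surface, if the arm or the gripper's body presses on something with over 40 N, if the wrist force passes 120 N, or if a joint passes its speed limit or range.

## Working session

There is one attempt and no reset: what is moved stays moved. The work goes in short steps, each a Python script; the robot and the scene stay as the last script left them, time stands still between calls to the robot, and variables do not carry over. Pictures are saved under pics/ and viewed, and the job is handed in when it is done.

```bash
ls; mkdir -p pics
python3 - <<'E'
from workcell import *
import cv2,pickle
for n in ("scene","side","wrist"):
    c=camera(n); cv2.imwrite(f"pics/{n}0.png",c["image"]); pickle.dump(c,open(f"/tmp/{n}0.pkl","wb"))
    print(n,c["fx"],c["cx"],c["cy"],c["cam_to_world"].round(2).tolist(),{k for k in c})
s=read_state(); print(s["time"],s["eef_pos"],s["finger_gap"],s["ft_force"],grip_point_offset); print(s["tool_rot"])
E
```

```text
pics
scene 433.1937332864668 284.1934187689032 205.6582222807787 [[-0.46, -0.69, 0.56, 1089.25], [0.89, -0.35, 0.29, 323.59], [-0.01, 0.63, 0.78, 907.89], [0.0, 0.0, 0.0, 1.0]] {'image', 'fx', 'cy', 'cam_to_world', 'cx', 'fy', 'range_z'}
side 444.54504518318447 282.24891299075017 209.02324474666722 [[-0.87, 0.34, -0.36, 68.43], [-0.5, -0.58, 0.64, 751.7], [0.0, 0.74, 0.68, 849.41], [0.0, 0.0, 0.0, 1.0]] {'image', 'fx', 'cy', 'cam_to_world', 'cx', 'fy', 'range_z'}
wrist 356.43383503237953 278.5089803740319 207.93110358328178 [[0.44, 0.85, 0.28, 348.27], [-0.9, 0.42, 0.14, -524.14], [-0.0, -0.31, 0.95, 372.99], [0.0, 0.0, 0.0, 1.0]] {'image', 'fx', 'cy', 'cam_to_world', 'cx', 'fy', 'range_z'}
0.15 [ 277.22910853 -559.87205979  230.8629726 ] 85.60817054763376 [-0.23336505 -0.74041053 -0.01180326] -18.700000000000003
[[ 4.43763412e-01 -8.96143887e-01 -4.10398533e-04]
 [-8.96143577e-01 -4.43763600e-01  7.45661720e-04]
 [-8.50340122e-04  3.68786206e-05 -9.99999638e-01]]
```

View pics/scene0.png

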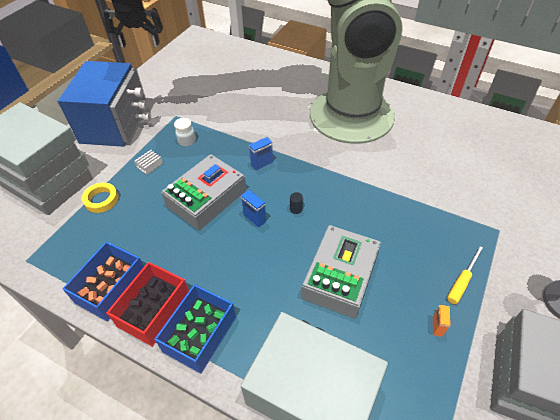

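View pics/side0.png

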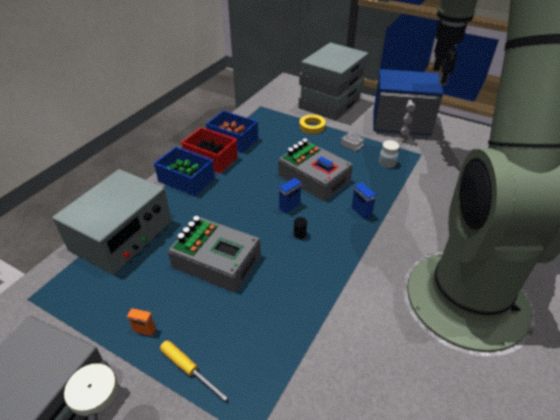

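View pics/wrist0.png

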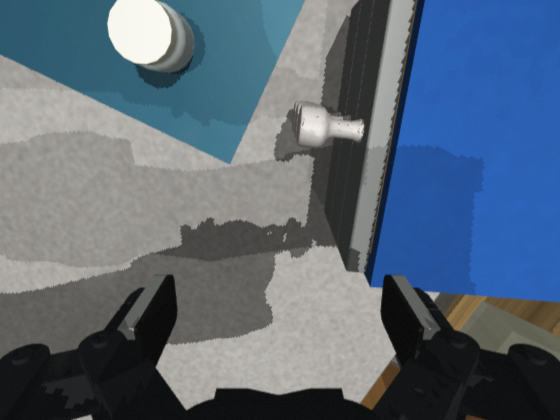

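The wrist view is still off to one side of the bench. The blue candidates in the scene view are the one in the red unit's bay (212,173) and two standing loose at (261,150) and (254,208). Next I'll enlarge them and measure.

```bash
cat > h.py <<'E'
import numpy as np,cv2,pickle
def ray(c,u,v):
    p=np.array([(u-c["cx"])/c["fx"],-(v-c["cy"])/c["fy"],-1.]); M=c["cam_to_world"]
    return M[:3,3],M[:3,:3]@p
def onplane(c,u,v,z):
    o,d=ray(c,u,v); return o+d*(z-o[2])/d[2]
def depthpt(c,u,v):
    o,d=ray(c,u,v); return o+d*c["range_z"][int(v),int(u)]
def cloud(c):
    H,W=c["range_z"].shape; u,v=np.meshgrid(np.arange(W),np.arange(H)); r=c["range_z"]
    P=np.stack([(u-c["cx"])/c["fx"]*r,-(v-c["cy"])/c["fy"]*r,-r],-1); M=c["cam_to_world"]
    return P@M[:3,:3].T+M[:3,3]
E
python3 - <<'E'
from h import *
c=pickle.load(open("/tmp/scene0.pkl","rb")); im=c["image"]
cv2.imwrite("pics/crop0.png",np.hstack([cv2.resize(im[130:240,150:290],None,fx=4,fy=4,interpolation=2)[:440,:],])); cv2.imwrite("pics/crop1.png",cv2.resize(im[215:325,290:390],None,fx=4,fy=4,interpolation=2))
P=cloud(c); hsv=cv2.cvtColor(im,cv2.COLOR_BGR2HSV)
def comps(n,m):
    k,l,s,ce=cv2.connectedComponentsWithStats(m)
    for i in range(1,k):
        if s[i,4]>25:
            q=P[l==i]; z=np.percentile(q[:,2],[5,50,95]); print(n,ce[i].round(),s[i,4],np.median(q,0).round(),"z",z.round())
comps("blue",cv2.inRange(hsv,(108,150,60),(125,255,255)))
comps("red",cv2.inRange(hsv,(0,150,90),(6,255,255))|cv2.inRange(hsv,(174,150,90),(180,255,255)))
comps("yel",cv2.inRange(hsv,(22,150,100),(34,255,255)))
comps("grn",cv2.inRange(hsv,(50,80,40),(80,255,255)))
comps("white",cv2.inRange(hsv,(0,0,200),(180,40,255)))
E
```

```text
blue [ 9. 78.] 856 [  257. -1359.  -121.] z [-195. -121.  -21.]
blue [95. 83.] 2024 [ 391. -662.  160.] z [158. 160. 163.]
blue [260. 143.] 140 [ 326. -150.   82.] z [79. 82. 85.]
blue [260. 160.] 237 [ 345. -146.   28.] z [ 5. 28. 59.]
blue [211. 170.] 73 [ 477. -214.   84.] z [81. 84. 87.]
blue [252. 199.] 147 [512. -69.  82.] z [79. 82. 85.]
blue [255. 215.] 292 [522. -54.  33.] z [ 8. 33. 62.]
blue [109. 269.] 921 [ 801. -282.   55.] z [17. 55. 72.]
blue [202. 323.] 1488 [818.  -6.  47.] z [ 9. 47. 71.]
blue [100. 316.] 26 [ 909. -237.    8.] z [ 4.  8. 18.]
red [465.  65.] 542 [-1141.   244.  -406.] z [-583. -406. -255.]
red [487.  54.] 33 [-1140.   326.  -314.] z [-393. -314. -259.]
red [213. 178.] 79 [ 492. -202.   65.] z [62. 65. 68.]
red [148. 302.] 2281 [ 846. -141.   49.] z [19. 49. 71.]
yel [ 99. 197.] 572 [ 649. -471.   23.] z [ 5. 23. 27.]
yel [347. 255.] 68 [528. 195.  31.] z [28. 31. 35.]
yel [459. 286.] 377 [486. 453.  24.] z [15. 24. 27.]
yel [444. 315.] 74 [594. 433.  61.] z [58. 61. 62.]
grn [249.  32.] 63 [-809. -875. -331.] z [-360. -331. -314.]
grn [408.  74.] 
[... 2059 characters left out ...]
.   28.] z [ 5. 28. 31.]
white [149. 160.] 26 [ 479. -434.   27.] z [21. 27. 30.]
white [211. 178.] 804 [ 487. -204.   65.] z [62. 65. 67.]
white [152. 162.] 26 [ 482. -423.   27.] z [20. 27. 31.]
white [169. 186.] 31 [ 571. -279.   85.] z [ 2. 85. 89.]
white [345. 257.] 1587 [555. 202.  65.] z [62. 65. 67.]
white [475. 258.] 62 [388. 470.  16.] z [13. 16. 18.]
white [316. 278.] 34 [645. 165.  87.] z [84. 87. 89.]
white [326. 281.] 34 [643. 187.  87.] z [84. 87. 88.]
white [336. 285.] 36 [642. 209.  87.] z [84. 87. 89.]
white [346. 288.] 36 [641. 231.  87.] z [84. 87. 89.]
white [ 69. 377.] 12690 [ 989. -668. -749.] z [-756. -749. -743.]
white [543. 310.] 136 [446. 636.   1.] z [-2.  1.  4.]
```

View pics/crop0.png

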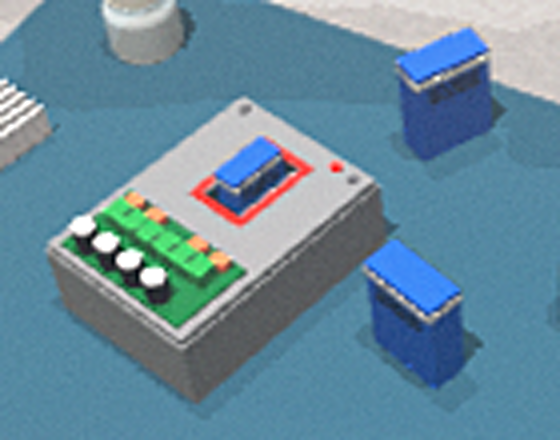

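View pics/crop1.png

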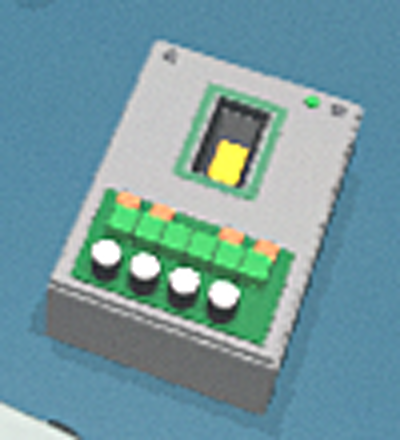

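In the enlarged crops, the key in the red bay (212,173) stands about 20 mm above the deck, which matches the description. The loose blue blocks at (261,150) and (254,208) stand 82 mm tall, so they are oversize look-alikes and the red bay's key is the one to use. The green unit (347,255) is empty and its yellow plate is at 31 mm, so its latch is up. Next are the unit poses.

Run:
```python
from h import *
for n in("scene","side"):
    c=pickle.load(open(f"/tmp/{n}0.pkl","rb")); P=cloud(c); hsv=cv2.cvtColor(c["image"],cv2.COLOR_BGR2HSV)
    for nm,ctr in (("A",(510,-208)),("B",(575,203))):
        near=(np.hypot(P[...,0]-ctr[0],P[...,1]-ctr[1])<125)
        q=P[near&(P[...,2]>58)&(P[...,2]<70)][:,:2]
        r=cv2.minAreaRect(q.astype(np.float32)); print(n,nm,"deck",np.round(r[0],1),np.round(r[1],1),round(r[2],1))
        # rim
        m=(cv2.inRange(hsv,(0,110,70),(8,255,255))|cv2.inRange(hsv,(172,110,70),(180,255,255))) if nm=="A" else cv2.inRange(hsv,(45,50,40),(85,255,255))
        g=cv2.inRange(hsv,(45,80,40),(85,255,255))
        k,l,s,ce=cv2.connectedComponentsWithStats(m*near.astype(np.uint8))
        for i in range(1,k):
            if s[i,4]>20:
                v,u=np.where(l==i); X=np.array([onplane(c,a,b,64)[:2] for a,b in zip(u,v)],np.float32)
                r=cv2.minAreaRect(X); print("  rim",ce[i].round(),s[i,4],np.round(r[0],1),np.round(r[1],1),round(r[2],1))
```

```text
scene A deck [ 517.  -187.2] [201.3 181.3] 77.3
  rim [213. 177.] 101 [ 473.8 -215.4] [49.  68.9] 76.4
scene B deck [570. 198.] [182.  129.7] 4.3
  rim [347. 250.] 189 [534.  194.8] [69.4 48.7] 3.7
  rim [337. 281.] 909 [621.2 201.2] [ 61.2 111.1] 4.4
side A deck [ 516.2 -192.1] [195.3 179.3] 75.4
  rim [324. 168.] 92 [ 480.2 -219.5] [48.3 69.7] 79.3
side B deck [569.8 198.6] [179.8 131. ] 4.7
  rim [193. 238.] 514 [627.5 197.9] [ 61.8 113.4] 3.8
  rim [227. 248.] 218 [538.5 192.5] [68.6 49.6] 5.1
```

```bash
cat >> h.py <<'E'
def R(yaw,flip=1):
    x=np.array([-np.sin(yaw),np.cos(yaw),0])*flip; z=np.array([0,0,-1.]); return np.stack([x,np.cross(z,x),z],1)
E
python3 - <<'E'
from h import *
from workcell import *
for f in(1,-1):
    for p,y in(((477,-217.4,230),-12),((477,-217.4,70),-12),((536,193.6,230),4.2),((536,193.6,70),4.2)):
        q=inverse_kinematics(p,R(np.radians(y),f)); print(f,p,None if q is None else np.round(q,2))
E
```

```text
1 (477, -217.4, 230) [ 0.84  0.43 -0.69  1.84  0.33  0.98  1.37]
1 (477, -217.4, 70) [ 0.73  0.66 -0.57  1.97  0.56  0.68  1.17]
1 (536, 193.6, 230) [ 0.17  0.57 -0.91  1.72  0.5   1.1   0.75]
1 (536, 193.6, 70) [ 0.11  0.79 -0.82  1.84  0.76  0.86  0.55]
-1 (477, -217.4, 230) [ 0.31  0.36  0.    1.87 -0.    0.91 -1.47]
-1 (477, -217.4, 70) [ 0.29  0.6   0.04  1.99 -0.04  0.55 -1.43]
-1 (536, 193.6, 230) [-0.05  0.48 -0.55  1.73  0.29  1.01 -2.21]
-1 (536, 193.6, 70) [-0.28  0.66 -0.24  1.86  0.25  0.65 -2.17]
```

Run:
```python
from h import *
from workcell import *
movep((477,-217.4,230),R(np.radians(-12.)))
c=camera("wrist"); cv2.imwrite("pics/wA.png",c["image"]); pickle.dump(c,open("/tmp/wA.pkl","wb"))
s=read_state(); print(s["time"],s["eef_pos"],s["ft_force"])
```

```text
1.675 [ 476.7292395  -218.36126955  229.86474444] [ 0.45912983 -0.86177794 -0.06885676]
```

View pics/wA.png

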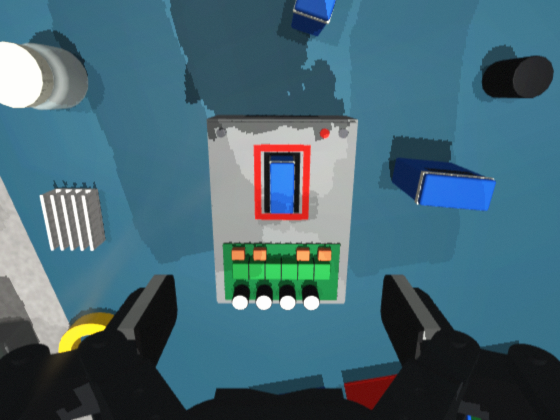

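The wrist view shows the red rim around (282,182) with the key inside it at about (283,187). The board is at (281,270), on the far side.

```bash
cat >> h.py <<'E'
def measure(c,which,ctr,topz=None):
    hsv=cv2.cvtColor(c["image"],cv2.COLOR_BGR2HSV); P=cloud(c)
    near=((np.hypot(P[...,0]-ctr[0],P[...,1]-ctr[1])<60)&(P[...,2]>20)).astype(np.uint8)
    ms={"rim":((cv2.inRange(hsv,(0,110,70),(8,255,255))|cv2.inRange(hsv,(172,110,70),(180,255,255))) if which=="A" else cv2.inRange(hsv,(45,50,40),(85,255,255)),64.),
        "blue":(cv2.inRange(hsv,(105,130,60),(125,255,255)),topz),"yellow":(cv2.inRange(hsv,(22,120,100),(34,255,255)),31.)}
    for n,(m,z) in ms.items():
        k,l,s,ce=cv2.connectedComponentsWithStats(m*near)
        for i in range(1,k):
            if s[i,4]<150: continue
            q=P[l==i]
            zz=z
            if n=="blue":
                zz=topz or np.percentile(q[:,2],80); l=np.where((l==i)&(abs(P[...,2]-zz)>6),0,l)
            v,u=np.where(l==i); X=np.array([onplane(c,a,b,zz)[:2] for a,b in zip(u,v)],np.float32)
            r=cv2.minAreaRect(X); print(n,ce[i].round(),s[i,4],"ctr",np.round(r[0],1),"size",np.round(r[1],1),"ang",round(r[2],1),"z%",np.percentile(q[:,2],[5,50,80,95]).round(1))
E
python3 - <<'E'
from h import *
c=pickle.load(open("/tmp/wA.pkl","rb")); measure(c,"A",(477,-217))
P=cloud(c)
q=P[(P[...,2]>60)&(P[...,2]<68)&(np.hypot(P[...,0]-510,P[...,1]+222)<115)][:,:2].astype(np.float32); r=cv2.minAreaRect(q);print("deck",r)
E
```

```text
rim [282. 180.] 1601 ctr [ 474.4 -214.7] size [49.2 68.6] ang 77.6 z% [62.7 64.  64.6 65.2]
blue [282. 187.] 1198 ctr [ 474.  -214.4] size [19.6 42.4] ang 77.4 z% [82.2 83.4 84.1 84.6]
deck ((508.6820068359375, -222.17465209960938), (126.60120391845703, 176.6233673095703), 77.42665100097656)
```

```bash
cat >> h.py <<'E'
A=np.array([474.2,-214.6]); YA=np.radians(-12.5)
E
python3 - <<'E'
from h import *
from workcell import *
movep((*A,130),R(YA)); clamp()
movel((*A,89),max_speed=60)
s=read_state(); print(s["time"],s["eef_pos"],s["ft_force"],s["finger_gap"])
g=movel((*A,75),max_speed=4,guard=10)
s=read_state(); print(g,s["time"],s["eef_pos"],s["ft_force"])
wait(0.15); s=read_state(); print(s["eef_pos"],s["ft_force"])
E
```

```text
3.7583 [ 474.37760053 -214.57206656   89.18552267] [-0.52015681 -0.09790716  0.1702765 ] 0.1731643405519773
True 5.7833 [ 474.37518171 -214.60709806   80.93065616] [-1.79677598  0.31892025  9.70536112]
[ 474.32922521 -214.6349494    80.93387028] [-1.35419479  0.63230931  8.77463473]
```

Run:
```python
from h import *
from workcell import *
movel((*A,100),max_speed=40)
movel((*A,230),max_speed=150)
c=camera("wrist"); cv2.imwrite("pics/wA2.png",c["image"]); pickle.dump(c,open("/tmp/wA2.pkl","wb"))
s=read_state(); print(s["time"],s["ft_force"]); measure(c,"A",A)
```

```text
7.6333 [-0.23175969 -0.47919674 -0.25015138]
rim [278. 183.] 1541 ctr [ 474.4 -214.6] size [49.2 67.9] ang 77.5 z% [62.8 64.  64.6 65.2]
blue [278. 163.] 153 ctr [ 452.9 -209.7] size [18.6  1.7] ang 77.5 z% [51.3 66.1 74.7 79.7]
blue [278. 194.] 1232 ctr [ 473.7 -214.3] size [19.7 42.6] ang 76.9 z% [89.2 90.4 91.  91.5]
```

View pics/wA2.png

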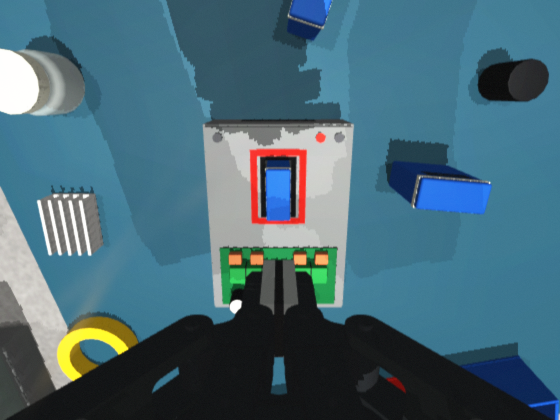

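The key now stands with its top at 90.5 mm, 27 mm above the deck, so it is released. Before gripping it I'll take a quick look over unit B with an empty hand.

Run:
```python
from h import *
from workcell import *
open_gripper()
movep((536,193.6,230),R(np.radians(4.4)))
c=camera("wrist"); cv2.imwrite("pics/wB.png",c["image"]); pickle.dump(c,open("/tmp/wB.pkl","wb"))
s=read_state(); print(s["time"],s["ft_force"]); measure(c,"B",(536,193.6))
P=cloud(c)
q=P[(P[...,2]>60)&(P[...,2]<68)&(np.hypot(P[...,0]-570,P[...,1]-196)<115)][:,:2].astype(np.float32); r=cv2.minAreaRect(q);print("deck",r)
```

```text
9.9917 [-0.16805619  0.44474667  0.25117923]
rim [281. 181.] 1639 ctr [534.3 195.2] size [68.7 49.2] ang 4.5 z% [62.8 64.  64.6 65.1]
yellow [281. 175.] 637 ctr [534.7 195.1] size [39.1 15.5] ang 4.8 z% [29.3 30.5 31.1 31.6]
deck ((569.0784301757812, 197.8919677734375), (176.73175048828125, 126.35954284667969), 4.461564064025879)
```

View pics/wB.png

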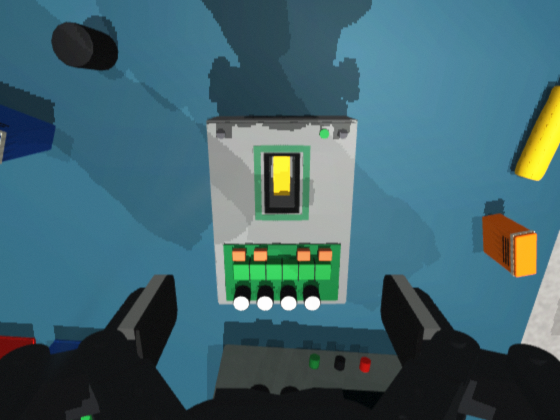

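The wrist view of B shows the green rim centred at (281,181) and the yellow plate at 31 mm, which gives bay B at (534.4, 195.2) with a yaw of 4.5°. Next I'll grip the released key and lift it.

```bash
cat >> h.py <<'E'
B=np.array([534.4,195.2]); YB=np.radians(4.5)
E
python3 - <<'E'
from h import *
from workcell import *
movep((*A,150),R(YA))
movel((*A,67),max_speed=70,guard=8)
s=read_state(); print(s["time"],s["eef_pos"],s["ft_force"])
clamp()
s=read_state(); print(s["time"],s["eef_pos"],s["ft_force"],s["finger_gap"])
g=movel((*A,80),max_speed=30,guard=12)
s=read_state(); print(g,s["ft_force"],s["finger_gap"])
if not g:
    movel((*A,160),max_speed=80); s=read_state(); print(s["time"],s["ft_force"],s["finger_gap"])
    c=camera("wrist"); cv2.imwrite("pics/wA3.png",c["image"]); pickle.dump(c,open("/tmp/wA3.pkl","wb"))
E
```

```text
12.875 [ 474.38989519 -214.68334592   67.34983661] [-0.82114121 -0.03912189  1.0891027 ]
13.4917 [ 474.21283303 -214.61920928   67.07471319] [-1.21315175  0.19678843  2.60217018] 18.885579114573613
False [-0.34150962 -0.53963891 -1.1330684 ] 18.9828225393872
15.225 [ 0.52257698 -0.35044292 -0.793639  ] 18.317235312614624
```

View pics/wA3.png

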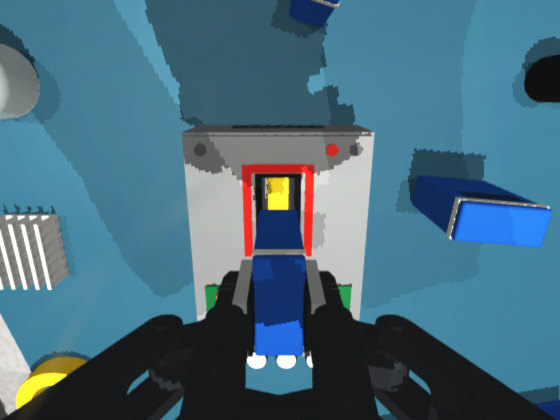

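The key is held upright between the fingers at (280,290). Below it bay A is empty and its yellow plate is visible at (279,193). I'll carry the key to B.

Run:
```python
from h import *
from workcell import *
movel((*A,200),max_speed=120)
movep((*B,200),R(YB))
movel((*B,108),max_speed=90)
s=read_state(); print(s["time"],s["eef_pos"],s["ft_force"],s["finger_gap"])
g=movel((*B,72),max_speed=25,guard=5)
s=read_state(); print(g,s["time"],s["eef_pos"],s["ft_force"])
if not g:
    g=movel((*B,65.5),max_speed=4,guard=2.5); s=read_state(); print(g,s["time"],s["eef_pos"],s["ft_force"])
```

```text
18.4667 [534.71727967 195.33469442 108.51412423] [-0.07645512  0.54130673 -1.90488972] 18.768338391851984
False 20.0583 [534.45597895 195.22511727  72.13126461] [-0.13813109 -0.21715204 -0.41773352]
True 21.2083 [534.33824416 195.19461735  66.82745598] [ 1.21694372 -0.13899601  3.21471137]
```

Run:
```python
from h import *
from workcell import *
open_gripper()
movel((*B,230),max_speed=130)
c=camera("wrist"); cv2.imwrite("pics/wB2.png",c["image"]); pickle.dump(c,open("/tmp/wB2.pkl","wb"))
s=read_state(); print(s["time"],s["ft_force"]); measure(c,"B",B)
```

```text
23.325 [ 0.45888433  0.10069594 -0.52310046]
rim [278. 181.] 1515 ctr [534.  195.2] size [67.8 49.2] ang 4.5 z% [62.8 63.9 64.6 65.1]
blue [278. 194.] 1231 ctr [534.  195.3] size [42.6 19.5] ang 5.1 z% [89.2 90.5 91.1 91.6]
```

View pics/wB2.png

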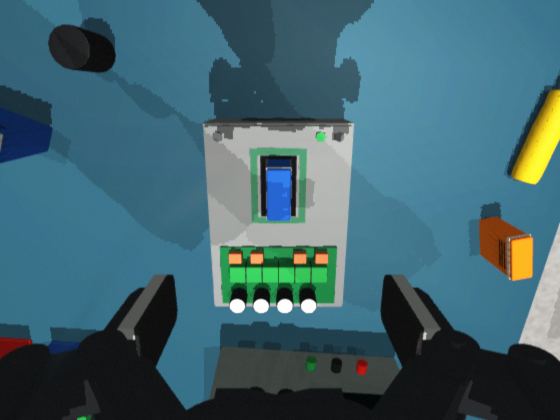

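The key stands centred in bay B at (278,194), with its top at 91 mm. Now the slow press with the fingers closed.

Run:
```python
from h import *
from workcell import *
clamp()
movel((*B,96),max_speed=110)
s=read_state(); print(s["time"],s["eef_pos"],s["ft_force"],s["finger_gap"])
g=movel((*B,66.5),max_speed=4,guard=11)
s=read_state(); print(g,s["time"],s["eef_pos"],s["ft_force"])
wait(0.15); s=read_state(); print(s["eef_pos"],s["ft_force"])
```

```text
25.4583 [534.71536273 195.35199947  96.59762777] [-0.12331956  0.24116594 -0.2299872 ] -0.05605820722816072
True 29.5833 [534.55907135 195.39282968  78.94986097] [-0.88793242 -1.05037324  9.28865898]
[534.58221578 195.38354905  78.97180452] [-1.0934954  -0.60332669  9.19927308]
```

Run:
```python
from h import *
from workcell import *
movel((*B,100),max_speed=30)
movel((*B,230),max_speed=150); open_gripper()
c=camera("wrist"); cv2.imwrite("pics/wB3.png",c["image"]); pickle.dump(c,open("/tmp/wB3.pkl","wb"))
s=read_state(); print(s["time"],s["ft_force"]); measure(c,"B",B)
c=camera("scene"); cv2.imwrite("pics/scene3.png",c["image"])
hsv=cv2.cvtColor(c["image"],cv2.COLOR_BGR2HSV); P=cloud(c)
m=(cv2.inRange(hsv,(22,120,100),(34,255,255))>0)&(np.hypot(P[...,0]-A[0],P[...,1]-A[1])<40); print("plate A z",m.sum(),np.median(P[m],0))
```

```text
32.4417 [-0.12047556  0.08598594 -0.11865392]
rim [278. 183.] 1620 ctr [534.3 195.2] size [68.8 49.2] ang 4.5 z% [62.8 63.9 64.5 65.1]
blue [278. 190.] 1153 ctr [534.2 195.6] size [43.  19.9] ang 5.1 z% [80.1 81.3 81.9 82.5]
plate A z 0 [nan nan nan]
  return _methods._mean(a, axis=axis, dtype=dtype,
  ret = um.true_divide(
```

View pics/wB3.png

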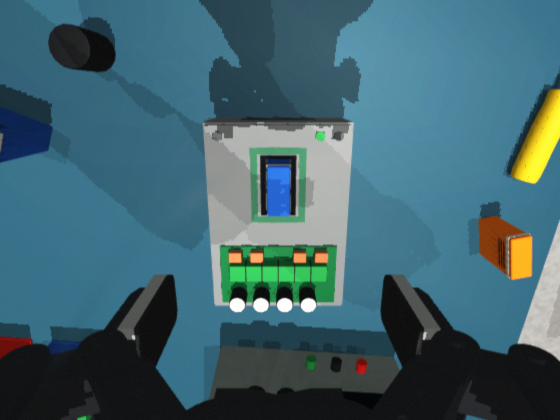

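View pics/scene3.png

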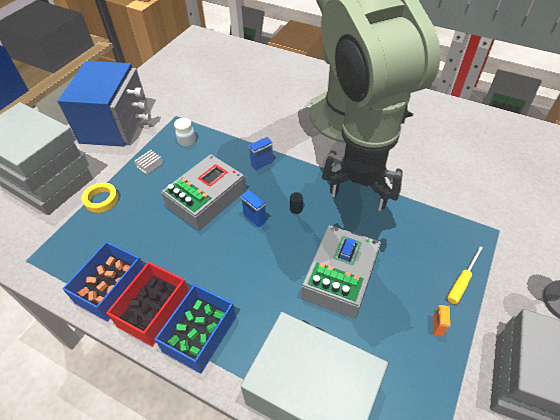

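The key's top holds at 81.5 mm, about 3 mm above the stop I felt, so it is locked. The scene camera can't see into bay A at this angle, so I'll check plate A in the wrist picture taken just after the lift.

```bash
python3 - <<'E'
from h import *
c=pickle.load(open("/tmp/wA3.pkl","rb")); measure(c,"A",A)
E
python3 - <<'E'
from h import *
from workcell import *
wait(0.5); c=camera("wrist"); measure(c,"B",B); finish_job(); print(read_state()["time"])
E
```

```text
rim [277. 199.] 2114 ctr [ 474.4 -214.7] size [49.2 68.3] ang 77.5 z% [62.9 64.  64.5 65.1]
blue [278. 230.] 1656 ctr [ 452.9 -209.4] size [19.3  5.8] ang 77.5 z% [130.1 155.1 167.4 172.6]
blue [278. 304.] 4987 ctr [ 473.1 -213.9] size [19.7 44.4] ang 77.5 z% [181.7 182.8 183.3 183.8]
yellow [278. 193.] 651 ctr [ 470.2 -213.6] size [15.5 26.3] ang 77.0 z% [29.5 30.6 31.3 57. ]
rim [278. 183.] 1622 ctr [534.2 195.2] size [68.8 49.2] ang 4.5 z% [62.8 64.  64.6 65.1]
blue [278. 190.] 1155 ctr [534.2 195.6] size [43.  19.9] ang 5.1 z% [80.1 81.3 81.9 82.4]
the job is handed in; nothing more can be done
the job is handed in; nothing more can be done
```

The blue key is now locked down in the green unit's bay, and the red unit's latch is up. I handed the job in at about 33 s of the 67 s allowed.

- **Release in the red unit:** I pressed slowly until the stop was felt, at 9.7 N when the motion stopped. The key's top rose from 83.4 mm to 90.5 mm, which is the released height. I then gripped the key across its 20 mm and lifted it out without resistance.
- **Lock in the green unit:** I set the key down on the latch plate and pressed with closed fingers until the stop, about 12 mm down at 9.3 N. The key's top then held at about 81.5 mm, about 2.5 mm above the stop. It was unchanged in a second picture over 0.5 s later, so the latch is locked.
- **Last checks:** The gripper was open and clear of everything. In the scene picture the other things on the bench looked to be where they started. I compared them by eye and did not measure them.
- **One check that failed:** The final scene view could not see into the red bay. The red plate's height, 30.6 mm (up), comes from the wrist picture taken just after the lift; nothing touched that unit afterwards.

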